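# Close the extractor's clean-out hatch crosswise

## Task

Close the clean-out hatch of the green chip extractor: first turn the round cover clockwise by its middle handle until it stops, then tighten its four black knobs clockwise, crosswise (after the first knob take the one opposite, then the other two), in two passes. In the first pass give every knob about half of its travel (some 40 degrees), and only when all four have had that, go round crosswise again and turn each fully home to its stop, where its bar points at the middle of the cover. Leave the loose things on the bench and on the extractor as they are.

Things in the scene. Friction and masses are not known exactly. Their poses are not given: they have to be found in the camera images.
- hatch: The green housing, fixed to the bench, 284 deep, 270 wide, 185 mm high. Its face (270 x 270 mm, sloping 30 degrees) rises from 50 mm at the front (-x) edge to 185 mm; a 50 mm flat ledge follows. Origin: on the bench below the face's centre (117.5 mm up). x: level, towards the high side; z up. The face looks along (-0.5, 0, 0.866).
- cover_handle (a point): Middle handle of the round aluminium cover (244 mm across): an upright steel bar 52 x 14 mm, top 40 mm above the cover's metal, on a 48 mm boss 6 mm high. The point is on the cover's axis, 9 mm below the bar's top, and turns with it: x along the 52 mm, y across the 14 mm, z out of the face. Bar straight up the slope = unlocked. The knobs stand 92 mm from this axis.
- cover (a joint): Angle of the cover, rad: grows as it turns clockwise seen from outside; 0 = unlocked (wide ends of its key-hole slots at the knobs), 0.45 = hard stop, locked (narrow ends at the knobs). Starts at 0 to 0.1. It needs about 0.2 N m and stays where it is left.
- knob1_grip (a point): Knob 1: black, a round flange 40 mm across, 8 mm thick, with an upright grip bar 42 x 14 mm on it. The point is on the knob's axis, 8 mm below the bar's top, 22 above the flange, 32 above the cover; it turns with the knob: x along the 42 mm, y across the 14 mm, z out of the face. Clockwise seen from outside come 1, 2, 3, 4: 1 is opposite 3, 2 opposite 4; neighbours are 130 mm apart.
- knob1 (a joint): Angle of knob 1 in rad: grows as it turns clockwise seen from outside (tighter); 1.40 = home, a hard stop, with the bar pointing at the cover's axis. Starts at 0 to 0.2 (loose, bar nearly across that line). It needs about 0.1 N m and stays where it is left.
- knob2_grip (a point): Knob 2: black, a round flange 40 mm across, 8 mm thick, with an upright grip bar 42 x 14 mm on it. The point is on the knob's axis, 8 mm below the bar's top, 22 above the flange, 32 above the cover; it turns with the knob: x along the 42 mm, y across the 14 mm, z out of the face. Clockwise seen from outside come 1, 2, 3, 4: 1 is opposite 3, 2 opposite 4; neighbours are 130 mm apart.
- knob2 (a joint): Angle of knob 2 in rad: grows as it turns clockwise seen from outside (tighter); 1.40 = home, a hard stop, with the bar pointing at the cover's axis. Starts at 0 to 0.2 (loose, bar nearly across that line). It needs about 0.1 N m and stays where it is left.
- knob3_grip (a point): Knob 3: black, a round flange 40 mm across, 8 mm thick, with an upright grip bar 42 x 14 mm on it. The point is on the knob's axis, 8 mm below the bar's top, 22 above the flange, 32 above the cover; it turns with the knob: x along the 42 mm, y across the 14 mm, z out of the face. Clockwise seen from outside come 1, 2, 3, 4: 1 is opposite 3, 2 opposite 4; neighbours are 130 mm apart.
- knob3 (a joint): Angle of knob 3 in rad: grows as it turns clockwise seen from outside (tighter); 1.40 = home, a hard stop, with the bar pointing at the cover's axis. Starts at 0 to 0.2 (loose, bar nearly across that line). It needs about 0.1 N m and stays where it is left.
- knob4_grip (a point): Knob 4: black, a round flange 40 mm across, 8 mm thick, with an upright grip bar 42 x 14 mm on it. The point is on the knob's axis, 8 mm below the bar's top, 22 above the flange, 32 above the cover; it turns with the knob: x along the 42 mm, y across the 14 mm, z out of the face. Clockwise seen from outside come 1, 2, 3, 4: 1 is opposite 3, 2 opposite 4; neighbours are 130 mm apart.
- knob4 (a joint): Angle of knob 4 in rad: grows as it turns clockwise seen from outside (tighter); 1.40 = home, a hard stop, with the bar pointing at the cover's axis. Starts at 0 to 0.2 (loose, bar nearly across that line). It needs about 0.1 N m and stays where it is left.
- spare_knob: A loose spare knob, the same as the four, on the bench below the slope. To be left alone. Origin: the middle of its underside.
- tin: A small open steel tin, 42 mm across, 30 mm high, loose on the housing's ledge. To be left alone. Origin: the middle of its underside.
- wrench: A loose wrench on the bench below the slope. To be left alone. Origin: the middle of its underside.
- dust_brush: A loose brush on the bench. To be left alone. Origin: the middle of its underside.
- offcut: A loose wooden offcut, 110 x 60 x 40 mm, beside the housing. To be left alone. Origin: the middle of its underside.
- glue: A loose white plastic bottle, 56 mm across, 130 mm high, on the bench. To be left alone. Origin: the middle of its underside.
- bowl: A loose wooden bowl, 130 mm across, 50 mm high, on the bench. To be left alone. Origin: the middle of its underside.

How it is judged:
By the outcome, as a careful person would: the job done as asked, in the order asked, and still so for the second after the job is handed in, with the robot touching nothing.
It also fails if it takes over 72 s, if anything falls off the work surface, if the arm or the gripper's body presses on something with over 40 N, if the wrist force passes 120 N, or if a joint passes its speed limit or range.

## Robot

A 6-joint arm with a two-finger parallel gripper is mounted at the origin on the work surface. World frame = base frame: x ahead of the robot, y to its left, z up, the work surface at z = 0. Lengths are in m, angles in degrees, forces in N, time in s.
With the tool pointing down it reaches from about 0.25 to 0.725 m from the base axis. Payload 9.7 kg.
Tool frame: the origin (TCP) lies midway between the tips of the shut fingers; the grasp point (between the pads) lies 19 mm behind it; z points along the fingers, y is the line along which they close (so a half turn about z gives the same grasp; the last joint's range is limited). The gripper opens to 85 mm and grips with 20 to 120 N. Pads are 22 mm wide; open, the fingers measure 114 mm over their backs; the gripper's body (76 mm by 85 mm) begins 54 mm behind the grasp point. The pads swing forward as they close: fully open they stand 13 mm farther back than shut.
Start: joints at [-69.5, 4.979, 10.078, 95.1, 0, 90], TCP at [0.193, -0.515, 0.231] pointing down, gripper open.
Joint ranges: [-179.16, 179.16], [-48.56, 103.87], [-65.8, 70.77], [-126.05, 130.52], [-82.76, 87.17], [-180, 180]. Speed limits (degrees/s): [127.2, 127.2, 147.25, 180, 180, 180].

## Interface

Orientations are given as [roll, pitch, yaw] about the fixed x, y, z axes, in that order (R = Rz(yaw) Ry(pitch) Rx(roll)).
In Python, from workcell import bot gives the robot as it stands.
- The arm moves only by the shell command python3 -m crank 'ROWS' [FORCE]. ROWS is JSON, a list of rows, each an object with "gripper": the finger opening in mm, from 0 to 85.4; "travel": the shift along the tool's x, y, z in mm, a list of three; "twist": the turn, a rotation vector about the tool's x, y, z in rad, a list of three. In form: [{"gripper": gripper, "travel": [tx, ty, tz], "twist": [rx, ry, rz]}, ...]. A call has 1 to 12 rows; each row shifts and turns the commanded pose from where the row before left it, along the tool's axes as they then stand; what a row does not reach is not made up. A row lasts 1/8 s, in which the tool goes at most 62.5 mm and 10.7 degrees, less where a joint would pass 70% of its speed; a pose out of reach is approached as far as the arm can. A call is refused whole if a number of a shift passes 62.5 or a number of a turn 0.188, either way. A call with a gripper value outside its range is refused whole. The fingers move at their own pace and stop on an object; FORCE is the grip in N (left out, the last holds). Time passes only in rows, so rows that do not move let the fingers close. It gives the time, the measured TCP pose, the force, the opening and the grip force at its end, in the units of the state.
- bot.get_obs(): the state, without advancing time (a new reading comes with each control period).
- bot.camera(name): name is "scene" or "top" or "wrist"; returns the picture (384x512x3 uint8, red, green, blue); there is no depth.
- bot.calibration(name): a dict with "vfov" (degrees; the focal length in pixels is half the picture's height over the tangent of half this angle, whatever the lens; pixels are square), "cx", "cy" (the principal point, pixels), "camera_from_world" (4x4, takes a point from world to camera coordinates). Camera axes: x right, y down, z forward; pixel columns grow to the right and rows downward; lengths in m; the calibration is good to about 2 mm. A picture is of the moment at which its call begins: read the wrist's pose just before it. calibration takes no time and is no camera call; for the wrist camera it gives the pose at the moment of the call.
- bot.job_done(): hands the job in; it is judged then, once.
The state is a dict: "time": time; "q": joint angles; "qd": joint speeds; "joint_efforts": joint torques, N m; "ee_pos": TCP position; "tcp_rot": TCP orientation; "wrist_force": force on the tool from outside, world axes, zero at the start; "torque": the same for the moment, N m; "opening": finger opening in m; "grasp_force": force on a finger pad.
Only numpy, scipy, OpenCV 4.12 (cv2) and the standard library are available. Lean on these libraries where they do the work, as an engineer would, in place of code of your own. Each camera call takes 0.05 s, during which the arm holds its last target. There are 200 camera calls.

## Working session

There is one attempt and no reset: what is moved stays moved. The work goes in short steps, Python scripts to look and compute and a shell command to move; the robot and the scene stay as the last step left them, time stands still between calls to the robot, and variables do not carry over. Pictures are saved under pics/ and viewed, at most 10 in all, crops included, and the job is handed in when it is done.

```bash
mkdir -p pics; ls; python3 - <<'E'
from workcell import bot
import cv2,numpy as np
for n in("scene","top"):
    cv2.imwrite(f"pics/{n}0.png",bot.camera(n)[:,:,::-1])
    c=bot.calibration(n);print(n,c)
print(bot.get_obs())
E
```

```text
pics
scene {'vfov': 48.64955674021424, 'cx': 251.06718123026795, 'cy': 192.31629979037322, 'camera_from_world': array([[-5.18253969e-01,  8.55226560e-01, -5.95575937e-04,
         3.48450715e-01],
       [ 5.22769162e-01,  3.16238666e-01, -7.91647339e-01,
        -1.69890589e-01],
       [-6.76849486e-01, -4.10585724e-01, -6.10978016e-01,
         1.58097510e+00],
       [ 0.00000000e+00,  0.00000000e+00,  0.00000000e+00,
         1.00000000e+00]])}
top {'vfov': 42.675109152667645, 'cx': 247.78095785484098, 'cy': 200.25425095820444, 'camera_from_world': array([[ 0.02732716, -0.99961077,  0.00561557, -0.08443086],
       [-0.99788169, -0.02761081, -0.05890481,  0.59884005],
       [ 0.05903694, -0.00399397, -0.99824781,  1.30287465],
       [ 0.        ,  0.        ,  0.        ,  1.        ]])}
{'time': 0.1, 'q': array([-6.95006781e+01,  5.00680626e+00,  1.00389034e+01,  9.50996187e+01,
        1.66708534e-04,  8.99983134e+01]), 'qd': array([ 0.01150945, -0.04648419, -0.0839586 , -0.03532452, -0.06335728,
        0.02542149]), 'joint_efforts': array([-1.24049908e-03, -5.21562517e+01,  4.65651977e+01,  1.59631530e-02,
       -7.40584665e-05, -1.68068345e-05]), 'ee_pos': array([ 0.19253585, -0.51497673,  0.23066412]), 'tcp_rot': array([-1.79932478e+02, -1.68696008e-04,  2.05010083e+01]), 'wrist_force': array([-0.06278341, -0.21462643,  0.14039052]), 'torque': array([ 0.0370815 , -0.00407831, -0.02171755]), 'grasp_force': 0.0, 'opening': 0.0850765507117997}
```

View pics/top0.png

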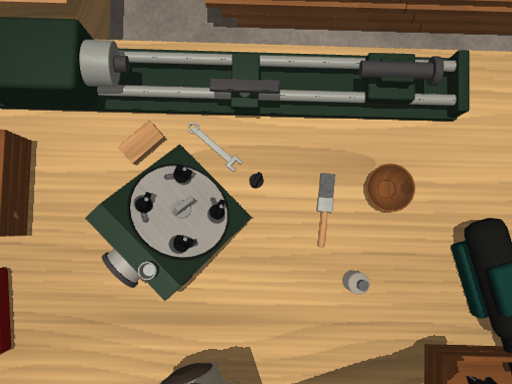

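View pics/scene0.png

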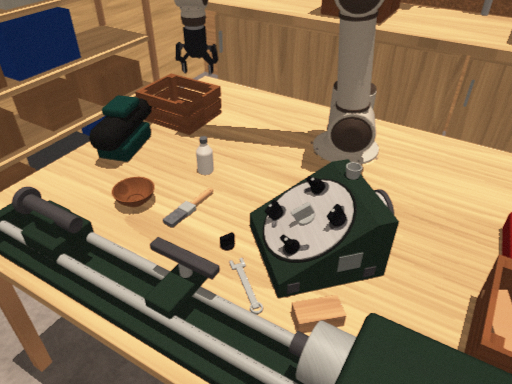

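The top view shows the hatch rotated about 135°: low edge (180,146)–(251,215), ledge (87,217)–(167,299), knobs near (183,173), (218,210), (182,243) and (144,205), handle about (183,207). The scene view agrees, with the low side facing away from the robot. Next I fit the hatch pose from both views.

```bash
cat > h.py <<'E'
import numpy as np, cv2
from scipy.spatial.transform import Rotation as R
from scipy.optimize import least_squares
from workcell import bot
def proj(c,p):
    f=192/np.tan(np.radians(c['vfov']/2)); q=np.c_[np.atleast_2d(p),np.ones(len(np.atleast_2d(p)))]@c['camera_from_world'][:3].T
    return np.c_[f*q[:,0]/q[:,2]+c['cx'],f*q[:,1]/q[:,2]+c['cy']]
def hatchT(v):  # x,y,yaw(rad) -> R,t of hatch
    return R.from_euler('z',v[2]).as_matrix(), np.array([v[0],v[1],0])
def face(v,pts): # face coords (u up slope, w=hatch y, n out) -> world
    Rh,t=hatchT(v); c,s=np.cos(np.pi/6),.5
    F=np.array([[c,0,-s],[0,1,0],[s,0,c]])
    return (np.atleast_2d(pts)@F.T+[0,0,.1175])@Rh.T+t
def faceR(v):
    return face(v,np.eye(3)).T-face(v,np.zeros((1,3))).T
E
python3 - <<'E'
from h import *
u=.135; L=.135+.05*np.cos(0)  # corners in hatch coords
cor=np.array([[-.117,.135,.05],[-.117,-.135,.05],[.167,.135,.185],[.167,-.135,.185]])
k=.092/np.sqrt(2)
def model(v):
    Rh,t=hatchT(v); C=cor@Rh.T+t; h=v[3]
    K=face(v,[[k,k,.040+h],[-k,k,.040+h],[k,-k,.040+h],[-k,-k,.040+h],[0,0,.040+h]])
    return C,K
ct,cs=bot.calibration('top'),bot.calibration('scene')
tc=[[251,215],[180,146],[167,299],[87,217]]; tk=[[182,243],[218,210],[144,205],[183,173],[183,207]]
sk=[[317,182],[273,206],[337,211],[289,241],[303,213]]
def f(v):
    C,K=model(v)
    return np.r_[(proj(ct,C)-tc).ravel(),(proj(ct,K)-tk).ravel(),(proj(cs,K)-sk).ravel()]
s=least_squares(f,[.39,.07,np.radians(135),.008],loss='soft_l1')
print(s.x,np.degrees(s.x[2]));print(f(s.x).reshape(-1,2).round(1))
print(face(s.x,[[0,0,.04]]),'tool z',-faceR(s.x)[:,2])
np.save('v.npy',s.x)
E
```

```text
[ 0.56302276  0.10007105  2.37766797 -0.01336292] 136.23033960932375
[[ 0.3  2.5]
 [-0.7 -1.4]
 [-2.1  3.3]
 [-2.6  2.3]
 [ 0.9 -0.1]
 [ 0.5  0.3]
 [ 0.5 -1.4]
 [-0.8  0.5]
 [-0.5  0.1]
 [-2.2  0.3]
 [-0.1  2.6]
 [-1.8  2.6]
 [-0.1  0.9]
 [-0.6 -2.1]]
[[0.57746529 0.08623584 0.15214102]] tool z [-0.36106332  0.34588044 -0.8660254 ]
```

```bash
cat >> h.py <<'E'
def toolR(v,phi): # tool z into face; tool x at angle phi (deg, ccw seen from outside) from up-slope; 
    F=faceR(v); p=np.radians(phi); x=F@[np.cos(p),np.sin(p),0]; z=-F[:,2]
    return np.c_[x,np.cross(z,x),z]
def plan(segs,p=None,Rm=None):
    """segs: (pos,R,nrows); prints per-row tool-frame travel/twist"""
    o=bot.get_obs()
    if p is None: p,Rm=o['ee_pos'],R.from_euler('xyz',o['tcp_rot'],degrees=True).as_matrix()
    for P,Rt,n in segs:
        rv=R.from_matrix(Rm.T@Rt).as_rotvec(); d=(P-p)/n
        for i in range(n):
            Ri=Rm@R.from_rotvec(rv*i/n).as_matrix()
            print((Ri.T@d*1e3).round(1).tolist(), (rv/n).round(4).tolist())
        p,Rm=P,Rt
E
python3 - <<'E'
from h import *
v=np.load('v.npy'); c=bot.calibration('wrist')
o=bot.get_obs();Rm=R.from_euler('xyz',o['tcp_rot'],degrees=True).as_matrix()
W=np.linalg.inv(c['camera_from_world']); print(Rm.T@W[:3,:3].round(3),Rm.T@(W[:3,3]-o['ee_pos']),c['vfov'])
for phi in(180,0):
    print(phi);plan([(face(v,[[-.0,0,.23]])[0],toolR(v,phi),11)])
E
```

```text
[[-1.26332422e-03 -9.59737149e-01 -2.81254372e-01]
 [ 9.99885858e-01 -4.62624210e-04 -4.71160737e-04]
 [ 8.21657471e-04 -2.81002476e-01  9.60000394e-01]] [ 0.07116653 -0.00107423 -0.1439897 ] 60.8232052152897
180
[55.7, -31.2, -7.8] [0.0266, -0.0424, 0.0996]
[51.9, -36.8, -9.2] [0.0266, -0.0424, 0.0996]
[47.6, -42.0, -10.2] [0.0266, -0.0424, 0.0996]
[42.7, -46.8, -11.0] [0.0266, -0.0424, 0.0996]
[37.4, -51.0, -11.4] [0.0266, -0.0424, 0.0996]
[31.6, -54.8, -11.4] [0.0266, -0.0424, 0.0996]
[25.5, -57.9, -11.1] [0.0266, -0.0424, 0.0996]
[19.2, -60.4, -10.5] [0.0266, -0.0424, 0.0996]
[12.6, -62.3, -9.5] [0.0266, -0.0424, 0.0996]
[6.0, -63.5, -8.3] [0.0266, -0.0424, 0.0996]
[-0.7, -63.9, -6.7] [0.0266, -0.0424, 0.0996]
0
[55.7, -31.2, -7.8] [0.0478, 0.03, -0.1788]
[60.5, -21.1, -4.8] [0.0478, 0.03, -0.1788]
[63.4, -10.1, -2.2] [0.0478, 0.03, -0.1788]
[64.3, 1.3, -0.0] [0.0478, 0.03, -0.1788]
[63.0, 12.7, 1.5] [0.0478, 0.03, -0.1788]
[59.6, 23.8, 2.5] [0.0478, 0.03, -0.1788]
[54.4, 34.2, 2.8] [0.0478, 0.03, -0.1788]
[47.3, 43.4, 2.5] [0.0478, 0.03, -0.1788]
[38.8, 51.2, 1.5] [0.0478, 0.03, -0.1788]
[29.0, 57.3, -0.1] [0.0478, 0.03, -0.1788]
[18.4, 61.5, -2.2] [0.0478, 0.03, -0.1788]
```

```bash
python3 -m crank '[{"gripper":85,"travel":[46,-26,-10],"twist":[0.022,-0.035,0.083]},{"gripper":85,"travel":[43,-30,-10],"twist":[0.022,-0.035,0.083]},{"gripper":85,"travel":[40,-34,-10],"twist":[0.022,-0.035,0.083]},{"gripper":85,"travel":[37,-37,-10],"twist":[0.022,-0.035,0.083]},{"gripper":85,"travel":[33,-40,-10],"twist":[0.022,-0.035,0.083]},{"gripper":85,"travel":[29,-43,-10],"twist":[0.022,-0.035,0.083]},{"gripper":85,"travel":[25,-46,-10],"twist":[0.022,-0.035,0.083]},{"gripper":85,"travel":[21,-48,-9],"twist":[0.022,-0.035,0.083]}]'
python3 - <<'E'
from h import *
v=np.load('v.npy');print(bot.get_obs()['q'])
plan([(face(v,[[-.0,0,.23]])[0],toolR(v,180),6)])
E
```

```text
time: 1.1
ee_pos: [0.4613, -0.1887, 0.2949]
tcp_rot: [-175.7, 18.2, -17.4]
wrist_force: [0.1, -1.1, -0.0]
opening: 0.0853
grasp_force: 0.0
[-23.57298003  18.75594229  30.83693397 120.63460094   2.32541015
 174.08851806]
[16.9, -43.0, -6.2] [0.0192, -0.031, 0.0714]
[13.6, -44.2, -5.8] [0.0192, -0.031, 0.0714]
[10.2, -45.2, -5.3] [0.0192, -0.031, 0.0714]
[6.8, -45.9, -4.7] [0.0192, -0.031, 0.0714]
[3.4, -46.4, -4.0] [0.0192, -0.031, 0.0714]
[-0.0, -46.5, -3.1] [0.0192, -0.031, 0.0714]
```

```bash
python3 - <<'E'
from h import *
v=np.load('v.npy')
plan([(face(v,[[-.0,0,.23]])[0],toolR(v,0),16)])
E
```

```text
[6.3, -16.1, -2.3] [0.016, 0.0099, -0.1686]
[9.0, -14.9, -2.0] [0.016, 0.0099, -0.1686]
[11.4, -13.2, -1.7] [0.016, 0.0099, -0.1686]
[13.4, -11.1, -1.3] [0.016, 0.0099, -0.1686]
[15.1, -8.7, -1.0] [0.016, 0.0099, -0.1686]
[16.4, -6.1, -0.8] [0.016, 0.0099, -0.1686]
[17.2, -3.3, -0.5] [0.016, 0.0099, -0.1686]
[17.5, -0.3, -0.3] [0.016, 0.0099, -0.1686]
[17.3, 2.6, -0.2] [0.016, 0.0099, -0.1686]
[16.6, 5.5, -0.1] [0.016, 0.0099, -0.1686]
[15.5, 8.2, -0.0] [0.016, 0.0099, -0.1686]
[13.9, 10.7, -0.0] [0.016, 0.0099, -0.1686]
[11.9, 12.8, -0.1] [0.016, 0.0099, -0.1686]
[9.6, 14.6, -0.2] [0.016, 0.0099, -0.1686]
[7.0, 16.0, -0.4] [0.016, 0.0099, -0.1686]
[4.2, 17.0, -0.6] [0.016, 0.0099, -0.1686]
```

```bash
python3 -m crank '[{"gripper":50,"travel":[6,-16,-2],"twist":[0.016,0.01,-0.169]},{"gripper":50,"travel":[9,-15,-2],"twist":[0.016,0.01,-0.169]},{"gripper":50,"travel":[11,-13,-2],"twist":[0.016,0.01,-0.169]},{"gripper":50,"travel":[13,-11,-1],"twist":[0.016,0.01,-0.169]},{"gripper":50,"travel":[15,-9,-1],"twist":[0.016,0.01,-0.169]},{"gripper":50,"travel":[16,-6,-1],"twist":[0.016,0.01,-0.169]},{"gripper":50,"travel":[17,-3,-1],"twist":[0.016,0.01,-0.169]},{"gripper":50,"travel":[18,0,0],"twist":[0.016,0.01,-0.169]},{"gripper":50,"travel":[17,3,0],"twist":[0.016,0.01,-0.169]},{"gripper":50,"travel":[17,6,0],"twist":[0.016,0.01,-0.169]},{"gripper":50,"travel":[16,8,0],"twist":[0.016,0.01,-0.169]},{"gripper":50,"travel":[14,11,0],"twist":[0.016,0.01,-0.169]}]' && python3 -m crank '[{"gripper":50,"travel":[12,13,0],"twist":[0.016,0.01,-0.169]},{"gripper":50,"travel":[10,15,0],"twist":[0.016,0.01,-0.169]},{"gripper":50,"travel":[7,16,0],"twist":[0.016,0.01,-0.169]},{"gripper":50,"travel":[4,17,-1],"twist":[0.016,0.01,-0.169]}]'
python3 - <<'E'
from h import *
v=np.load('v.npy');o=bot.get_obs();print(o['q'],o['ee_pos'],face(v,[[0,0,.23]]),o['wrist_force'])
c=bot.calibration('wrist');np.savez('w1.npz',**c)
im=bot.camera('wrist')[:,:,::-1];cv2.imwrite('pics/w1.png',im)
plan([(face(v,[[-.0,0,.23]])[0],toolR(v,0),1)])
E
```

```text
time: 2.6
ee_pos: [0.5947, -0.0307, 0.305]
tcp_rot: [-165.2, -22.2, 94.6]
wrist_force: [0.3, 0.7, -0.5]
opening: 0.05
grasp_force: 0.0
time: 3.1
ee_pos: [0.6181, 0.0296, 0.2836]
tcp_rot: [177.9, -27.9, 137.2]
wrist_force: [0.2, 0.1, 0.1]
opening: 0.0501
grasp_force: 0.0
[ -5.53709647  42.88662163  61.70928266 130.45049891  18.22177557
  34.32312447] [0.61808678 0.02961722 0.28357257] [[0.64606732 0.02051855 0.31668584]] [0.18198628 0.09326784 0.13397261]
[-8.5, 12.2, -42.7] [0.0274, 0.0347, 0.0236]
```

View pics/w1.png

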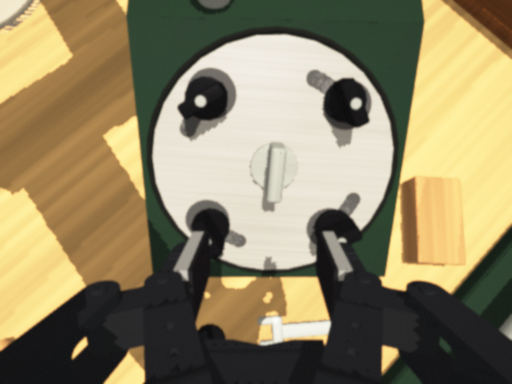

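The wrist view shows the whole cover: knob centres at (201,101) and (356,103), the other two behind the fingers, handle bar (277,143)–(274,202), rim extents x 151–395 and y 31–271. Joint 4 is at its limit (130.45), so I fit the arm's kinematics to check reach and refine the hatch pose.

```bash
cat >> h.py <<'E'
def E(a,d): return R.from_euler(a,d,degrees=True).as_matrix()
def fk(k,q):
    h,L1,L2,e,a,c,y0,f=k
    B=E('z',q[0]); W=E('y',q[1]-q[2]+q[3])
    p=B@(np.array([0,y0,h])+E('y',q[1])@[f,0,L1]+E('y',q[1]-q[2])@[L2,0,e]+W@(np.array([a,0,0])+E('z',q[4])@[c,0,0]))
    return p, B@W@E('z',q[4])@[1,0,0]
def ik(k,p,z,q0):
    g=lambda q:np.r_[(fk(k,q)[0]-p)*10,fk(k,q)[1]-z]
    lo=[-179,-48.5,-65.8,-126,-82.7];hi=[179,103.8,70.7,130.4,87]
    return least_squares(g,q0,bounds=(lo,hi),x_scale=30)
E
python3 - <<'E'
from h import *
o=bot.get_obs()
D=[([-69.5007,5.0068,10.0389,95.0996,0],[.19253585,-.51497673,.23066412]),([-23.573,18.756,30.837,120.635,2.325],[.4613,-.1887,.2949]),(o['q'][:5],o['ee_pos'])]
pri=np.array([.17,.25,.22,0,.11,.3,0,0]); 
s=least_squares(lambda k:np.r_[np.concatenate([(fk(k,q)[0]-p)*1e3 for q,p in D]),(k-pri)*2],pri)
k=s.x;print(k.round(4),s.fun[:9].round(2));np.save('k.npy',k)
print(fk(k,o['q'])[1],R.from_euler('xyz',o['tcp_rot'],degrees=True).as_matrix()[:,2])
# refit hatch
c=dict(np.load('w1.npz'));ct=bot.calibration('top');kk=.092/np.sqrt(2)
cor=np.array([[-.117,.135,.05],[-.117,-.135,.05]])
th=np.linspace(0,2*np.pi,360)
def f(v):
    t=v[3]
    K=proj(c,face(v,[[kk,kk,.04+t],[kk,-kk,.04+t],[0,0,.04+t]]))-[[201,101],[356,103],[275.5,172]]
    C=proj(c,face(v,np.c_[.122*np.cos(th),.122*np.sin(th),0*th+t]))
    ext=np.r_[C.min(0),C.max(0)]-[151,31,395,271]
    Rh,tt=hatchT(v); Q=proj(c,cor@Rh.T+tt)-[[150,276],[385,276]]
    T=proj(ct,face(v,[[kk,kk,.04+t],[-kk,kk,.04+t],[kk,-kk,.04+t],[-kk,-kk,.04+t]]))-[[182,243],[218,210],[144,205],[183,173]]
    return np.r_[K.ravel(),ext,Q.ravel(),T.ravel()/1.5]
s=least_squares(f,[*np.load('v.npy')[:3],.005],loss='soft_l1');v=s.x
print(v,np.degrees(v[2]),f(v).round(1));np.save('v.npy',v)
z=-faceR(v)[:,2]
for nm,u,w in(('C',0,0),('1',kk,kk),('2',kk,-kk),('3',-kk,-kk),('4',-kk,kk)):
  for n in(.012,.08):
    p=face(v,[[u,w,v[3]+n]])[0];r=ik(k,p,z,o['q'][:5]);print(nm,n,p.round(3),r.x.round(1),(1e3*(fk(k,r.x)[0]-p)).round(1),np.degrees(np.arccos(min(1,fk(k,r.x)[1]@z))).round(2))
E
```

```text
[ 0.1682  0.419   0.5177  0.0305  0.1457  0.285  -0.      0.0007] [-0.01 -0.01  0.02  0.    0.02 -0.03  0.   -0.    0.01]
[-0.31997695  0.34499741 -0.88237834] [-0.31997695  0.34499741 -0.88237834]
[0.56403492 0.10426861 2.37036584 0.00890475] 135.81195829490008 [-0.8 -1.4 -0.  -0.4  0.5  4.   0.4  1.6 -1.1 -1.2  2.8 -1.  -1.  -0.2
  0.8 -2.5  1.1 -2.2  0.4 -3.9  0.  -2.6]Traceback (most recent call last):
  File "<stdin>", line 25, in <module>
  File "h.py", line 38, in ik
    return least_squares(g,q0,bounds=(lo,hi),x_scale=30)
    return func(*args, **kwargs)
    raise ValueError("Initial guess is outside of provided bounds")
ValueError: Initial guess is outside of provided bounds
```

```bash
python3 - <<'E'
from h import *
k=np.load('k.npy');v=np.load('v.npy');o=bot.get_obs();kk=.092/np.sqrt(2)
z=-faceR(v)[:,2];q0=o['q'][:5].copy();q0[3]=125
for nm,u,w in(('C',0,0),('1',kk,kk),('2',kk,-kk),('3',-kk,-kk),('4',-kk,kk)):
  for n in(.012,.06,.12):
    p=face(v,[[u,w,v[3]+n]])[0];r=ik(k,p,z,q0);print(nm,n,p.round(3),r.x.round(1),(1e3*(fk(k,r.x)[0]-p)).round(1),np.degrees(np.arccos(min(1,fk(k,r.x)[1]@z))).round(2))
E
```

```text
C 0.012 [0.572 0.097 0.136] [ -0.2  30.2  25.3 107.7  20.3] [ 0. -0.  0.] 0.0
C 0.06 [0.589 0.08  0.177] [ -1.6  33.4  34.5 114.1  19.8] [-0.  0. -0.] 0.0
C 0.12 [0.61  0.059 0.229] [ -3.2  39.5  49.3 123.4  19.1] [-0.  0. -0.] 0.0
1 0.012 [0.486 0.09  0.168] [ -0.9  17.4  12.  107.4  20. ] [ 0. -0. -0.] 0.0
1 0.06 [0.503 0.073 0.21 ] [ -2.5  20.2  20.1 113.2  19.4] [ 0. -0.  0.] 0.0
1 0.12 [0.525 0.052 0.262] [ -4.3  25.   32.  121.   18.7] [ 0. -0.  0.] 0.0
2 0.012 [0.576 0.183 0.168] [  7.   30.8  30.1 109.2  22.9] [-0. -0. -0.] 0.0
2 0.06 [0.594 0.166 0.21 ] [  5.5  34.5  39.9 115.9  22.4] [ 0. -0.  0.] 0.0
2 0.12 [0.615 0.145 0.262] [  3.7  41.7  56.8 126.2  21.8] [-0. -0. -0.] 0.0
3 0.012 [0.657 0.104 0.103] [  0.4  45.   43.9 111.3  20.5] [-0.  0. -0.] 0.0
3 0.06 [0.674 0.088 0.145] [ -0.9  50.2  56.8 119.4  20.1] [-0.  0.  0.] 0.0
3 0.12 [0.696 0.067 0.197] [ -2.6  54.5  70.7 125.9  20.1] [-1.7  0.2 -0.9] 3.47
4 0.012 [0.567 0.011 0.103] [ -7.5  31.4  23.2 106.7  17.4] [ 0. -0.  0.] 0.0
4 0.06 [ 0.584 -0.006  0.145] [ -8.7  34.4  32.1 112.9  16.9] [ 0. -0.  0.] 0.0
4 0.12 [ 0.605 -0.027  0.197] [-10.1  40.   46.2 121.8  16.3] [ 0. -0. -0.] 0.0
```

```bash
cat >> h.py <<'E'
def pix2face(c,v,uv,n): # pixel -> face coords at height n above cover metal
    f=192/np.tan(np.radians(c['vfov']/2)); W=np.linalg.inv(c['camera_from_world'])
    d=W[:3,:3]@[(uv[0]-c['cx'])/f,(uv[1]-c['cy'])/f,1]; F=faceR(v); o=face(v,np.zeros((1,3)))[0]
    a=F.T@(W[:3,3]-o); b=F.T@d; return (a+b*((v[3]+n-a[2])/b[2]))[:2]*1e3
def tgt(v,u,w,n,phi): return face(v,[[u/1e3,w/1e3,v[3]+n/1e3]])[0],toolR(v,phi)
E
python3 - <<'E'
from h import *
v=np.load('v.npy');c=dict(np.load('w1.npz'))
a,b=[pix2face(c,v,p,.04) for p in((277,143),(274,202))];print(a,b,np.degrees(np.arctan2(*(a-b)[::-1])))
for p in((201,101),(356,103)):print(pix2face(c,v,p,.04))
plan([(*tgt(v,0,0,75,-3),6)])
E
```

```text
[29.83678078  0.15644277] [-24.88015398   1.05729061] -0.9432201726031976
[63.92688809 64.41791357]
[ 64.73167752 -65.10998706]
[-0.3, 2.0, 17.4] [0.0041, 0.0057, 0.0137]
[-0.3, 2.0, 17.4] [0.0041, 0.0057, 0.0137]
[-0.4, 2.1, 17.4] [0.0041, 0.0057, 0.0137]
[-0.5, 2.2, 17.4] [0.0041, 0.0057, 0.0137]
[-0.5, 2.3, 17.4] [0.0041, 0.0057, 0.0137]
[-0.6, 2.3, 17.3] [0.0041, 0.0057, 0.0137]
```

```bash
python3 -m crank '[{"gripper":50,"travel":[0,2,17.5],"twist":[0.004,0.006,0.01]},{"gripper":50,"travel":[0,2,17.5],"twist":[0.004,0.006,0.01]},{"gripper":50,"travel":[0,2,17.5],"twist":[0.004,0.006,0.01]},{"gripper":50,"travel":[-1,2,17.5],"twist":[0.004,0.006,0.01]},{"gripper":50,"travel":[0,2,17.5],"twist":[0.004,0.006,0.01]},{"gripper":50,"travel":[-1,2,17.5],"twist":[0.004,0.006,0.01]},{"gripper":50,"travel":[0,0,0],"twist":[0,0,0]}]'
python3 - <<'E'
from h import *
v=np.load('v.npy');print(bot.get_obs()['q'])
c=bot.calibration('wrist');np.savez('w2.npz',**c)
im=bot.camera('wrist')[:,:,::-1].copy()
g=cv2.convertScaleAbs(im,alpha=1.3,beta=25)
kk=65.05/1e3
for az in(45,-45,-135,135):
  P=[.092*np.cos(np.radians(az)),.092*np.sin(np.radians(az))]
  for n in(.04,.01):
    x,y=proj(c,face(v,[[*P,v[3]+n]]))[0]; cv2.circle(g,(int(x),int(y)),2,(0,0,255) if n>.02 else (0,255,0),1)
t=np.linspace(0,2*np.pi,200);cv2.polylines(g,[proj(c,face(v,np.c_[.122*np.cos(t),.122*np.sin(t),0*t+v[3]])).astype(np.int32)],1,(255,0,255),1)
hb=np.array([[.026,.007],[.026,-.007],[-.026,-.007],[-.026,.007]]);cv2.polylines(g,[proj(c,face(v,np.c_[hb,0*hb[:,0]+v[3]+.04])).astype(np.int32)],1,(0,0,255),1)
cv2.imwrite('pics/w2.png',cv2.resize(g,(780,585)))
plan([(*tgt(v,0,0,14,-1),3)])
E
```

```text
time: 4.03
ee_pos: [0.5919, 0.0729, 0.1904]
tcp_rot: [-178.5, -30.1, 132.7]
wrist_force: [-0.1, -0.3, 0.3]
opening: 0.0498
grasp_force: 0.0
[ -2.2272823   34.04721552  36.85447046 116.07369619  19.64554001
  40.56639446]
[-0.1, 1.0, 20.7] [0.0008, -0.0002, -0.0094]
[-0.1, 1.0, 20.7] [0.0008, -0.0002, -0.0094]
[-0.1, 1.0, 20.7] [0.0008, -0.0002, -0.0094]
```

View pics/w2.png

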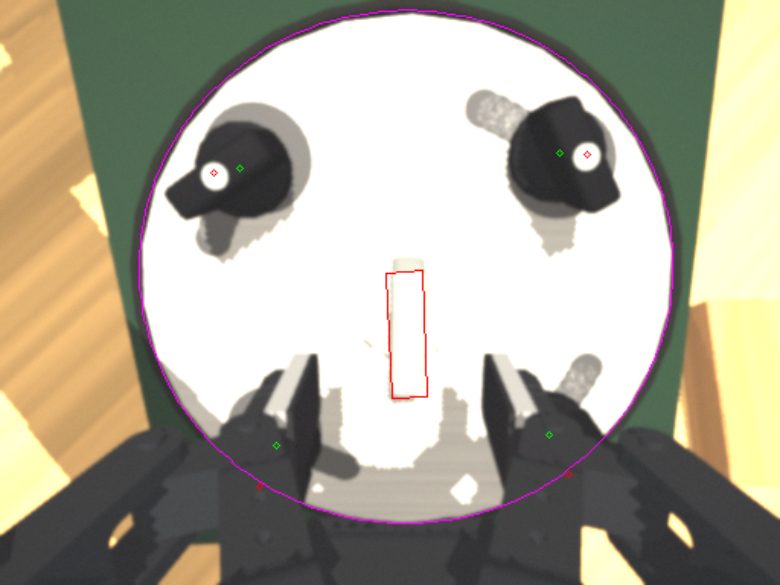

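The overlay fits within about a millimetre (rim, knob axes and handle all line up). The handle bar is at about −3°, and the grip is centred on it. Descending and turning the cover.

```bash
python3 -m crank '[{"gripper":50,"travel":[0,1,21],"twist":[0,0,0]},{"gripper":50,"travel":[0,1,21],"twist":[0,0,0]},{"gripper":50,"travel":[0,1,19],"twist":[0,0,0]},{"gripper":5,"travel":[0,0,0],"twist":[0,0,0]},{"gripper":5,"travel":[0,0,0],"twist":[0,0,0]},{"gripper":5,"travel":[0,0,0],"twist":[0,0,0]},{"gripper":5,"travel":[0,0,0],"twist":[0,0,0]}]' 50
python3 -m crank '[{"gripper":5,"travel":[0,0,0],"twist":[0,0,0.09]},{"gripper":5,"travel":[0,0,0],"twist":[0,0,0.09]},{"gripper":5,"travel":[0,0,0],"twist":[0,0,0.09]},{"gripper":5,"travel":[0,0,0],"twist":[0,0,0.09]},{"gripper":5,"travel":[0,0,0],"twist":[0,0,0]}]'
cat >> h.py <<'E'
def where(v):
    o=bot.get_obs();F=faceR(v);T=R.from_euler('xyz',o['tcp_rot'],degrees=True).as_matrix()
    a=F.T@(o['ee_pos']-face(v,np.zeros((1,3)))[0])*1e3-[0,0,v[3]*1e3];x=F.T@T[:,0]
    print('uwn',a.round(1),'phi',np.degrees(np.arctan2(x[1],x[0])).round(1),'tau_n',(F[:,2]@o['torque']).round(2),'F',(F.T@o['wrist_force']).round(1),'q6',o['q'][5].round(0),'t',o['time'],o['opening'].round(4))
E
python3 -c "
from h import *
where(np.load('v.npy'))"
```

```text
time: 4.95
ee_pos: [0.5732, 0.0954, 0.14]
tcp_rot: [-178.7, -29.9, 132.9]
wrist_force: [-2.7, -5.0, 6.3]
opening: 0.013
grasp_force: 50.3
time: 5.58
ee_pos: [0.5739, 0.096, 0.1398]
tcp_rot: [-167.5, -27.4, 109.6]
wrist_force: [2.9, -2.4, 6.7]
opening: 0.0133
grasp_force: 50.7Traceback (most recent call last):
  File "<string>", line 3, in <module>
    where(np.load('v.npy'))
    ~~~~~^^^^^^^^^^^^^^^^^^
  File "h.py", line 47, in where
    print('uwn',a.round(1),'phi',np.degrees(np.arctan2(x[1],x[0])).round(1),'tau_n',(F[:,2]@o['torque']).round(2),'F',(F.T@o['wrist_force']).round(1),'q6',o['q'][5].round(0),'t',o['time'],o['opening'].round(4))
                                                                                                                                                                                            ^^^^^^^^^^^^^^^^^^
AttributeError: 'float' object has no attribute 'round'
```

```bash
sed -i "s/o\['opening'\].round(4)/round(o['opening'],4)/" h.py
cat > w.py <<'E'
from h import *
where(np.load('v.npy'))
E
python3 w.py; python3 -m crank '[{"gripper":5,"travel":[0,0,0],"twist":[0,0,0.05]},{"gripper":5,"travel":[0,0,0],"twist":[0,0,0.03]},{"gripper":5,"travel":[0,0,0],"twist":[0,0,0]}]' >/dev/null; python3 w.py
```

```text
uwn [-0.  -0.9 16.9] phi -23.1 tau_n -0.2 F [ 0.1 -0.3  7.6] q6 63.0 t 5.575 0.0133
uwn [-0.  -1.  16.9] phi -27.5 tau_n 1.37 F [-1.1  0.8  6.3] q6 67.0 t 5.95 0.0128
```

Cover is at its stop: torque rose to 1.4 N m at −27.5°. Next is knob B (upper right), then its opposite D.

```bash
cat > pl.py <<'E'
import sys
from h import *
v=np.load('v.npy')
segs=eval(sys.argv[1]); plan([(*tgt(v,*s[:4]),s[4]) for s in segs])
E
python3 -m crank '[{"gripper":5,"travel":[0,0,0],"twist":[0,0,-0.03]},{"gripper":50,"travel":[0,0,0],"twist":[0,0,0]},{"gripper":50,"travel":[0,0,0],"twist":[0,0,0]},{"gripper":50,"travel":[0,0,-25],"twist":[0,0,0]},{"gripper":50,"travel":[0,0,-25],"twist":[0,0,0]},{"gripper":50,"travel":[0,0,0],"twist":[0,0,0]}]'>/dev/null; python3 w.py
python3 pl.py "[(65,-65,65,26,6),(65,-65,16,26,2)]"
```

```text
uwn [-0.1 -0.7 66.5] phi -26.0 tau_n -0.01 F [-0.7 -0.4  0.1] q6 64.0 t 6.7 0.0501
[14.5, 4.9, 0.3] [0.0008, 0.0003, -0.1513]
[13.6, 7.0, 0.3] [0.0008, 0.0003, -0.1513]
[12.4, 9.0, 0.3] [0.0008, 0.0003, -0.1513]
[10.9, 10.7, 0.3] [0.0008, 0.0003, -0.1513]
[9.1, 12.2, 0.3] [0.0008, 0.0003, -0.1513]
[7.2, 13.5, 0.3] [0.0008, 0.0003, -0.1513]
[-0.0, 0.0, 24.5] [0.0, 0.0, 0.0]
[-0.0, 0.0, 24.5] [0.0, 0.0, 0.0]
```

Move over B, and look before descending to check knob angles and the cover.

```bash
python3 -m crank '[{"gripper":50,"travel":[14.5,5,0],"twist":[0,0,-0.151]},{"gripper":50,"travel":[13.5,7,0],"twist":[0,0,-0.151]},{"gripper":50,"travel":[12.5,9,0],"twist":[0,0,-0.151]},{"gripper":50,"travel":[11,10.5,0],"twist":[0,0,-0.151]},{"gripper":50,"travel":[9,12,0],"twist":[0,0,-0.151]},{"gripper":50,"travel":[7,13.5,0],"twist":[0,0,-0.151]},{"gripper":50,"travel":[0,0,0],"twist":[0,0,0]}]'>/dev/null; python3 w.py
python3 - <<'E'
from h import *
v=np.load('v.npy');c=bot.calibration('wrist');im=bot.camera('wrist')[:,:,::-1].copy();t=bot.camera('top')[:,:,::-1][130:290,75:265]
g=cv2.convertScaleAbs(im,alpha=1.3,beta=25)
P=[.092*np.cos(np.pi/4),-.092*np.sin(np.pi/4)]
b=np.radians(26);d=np.array([np.cos(b),np.sin(b)])*.021;s=np.array([-np.sin(b),np.cos(b)])*.007
q=np.array([P+d+s,P+d-s,P-d-s,P-d+s]);cv2.polylines(g,[proj(c,face(v,np.c_[q,np.full(4,v[3]+.04)])).astype(np.int32)],1,(0,0,255),1)
out=np.zeros((384,512+300,3),np.uint8);out[:,:512]=g;t=cv2.resize(cv2.convertScaleAbs(t,alpha=1.5,beta=30),(288,242));out[:242,512:800]=t
cv2.imwrite('pics/w3.png',out[:,:800])
E
```

```text
uwn [ 65.7 -65.   64.4] phi 25.9 tau_n 0.02 F [-0.4 -0.1  0. ] q6 20.0 t 7.575 0.0498
```

View pics/w3.png

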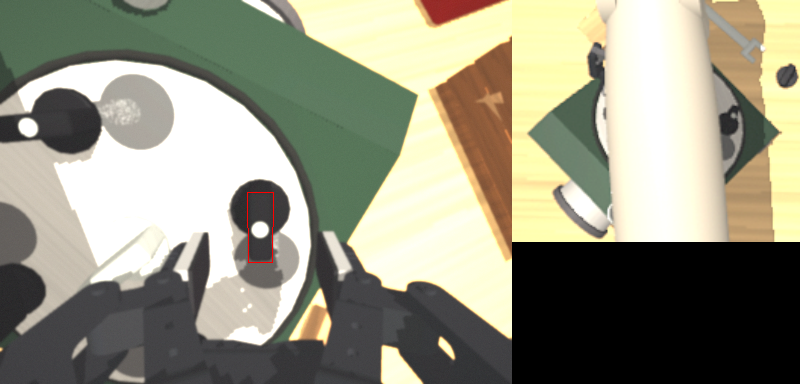

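The knob B bar matches the model box at 26° and the cover slots now sit narrow end at the knobs, so I turn B to about −8°.

```bash
python3 -m crank '[{"gripper":50,"travel":[0,0,24],"twist":[0,0,0]},{"gripper":50,"travel":[0,0,24],"twist":[0,0,0]},{"gripper":5,"travel":[0,0,0],"twist":[0,0,0]},{"gripper":5,"travel":[0,0,0],"twist":[0,0,0]},{"gripper":5,"travel":[0,0,0],"twist":[0,0,0]},{"gripper":5,"travel":[0,0,0],"twist":[0,0,0]},{"gripper":5,"travel":[0,0,0],"twist":[0,0,0.15]},{"gripper":5,"travel":[0,0,0],"twist":[0,0,0.15]},{"gripper":5,"travel":[0,0,0],"twist":[0,0,0.15]},{"gripper":5,"travel":[0,0,0],"twist":[0,0,0.15]},{"gripper":5,"travel":[0,0,0],"twist":[0,0,0]}]' 40; python3 w.py
```

```text
time: 9.05
ee_pos: [0.5788, 0.1805, 0.1737]
tcp_rot: [-175.4, -29.6, 126.1]
wrist_force: [1.8, -0.4, 1.9]
opening: 0.0128
grasp_force: 40.9
uwn [ 64.9 -65.   18.5] phi -8.5 tau_n -0.13 F [-0.4 -1.   2.4] q6 55.0 t 9.05 0.0128
```

```bash
python3 -m crank '[{"gripper":50,"travel":[0,0,0],"twist":[0,0,0]},{"gripper":50,"travel":[0,0,0],"twist":[0,0,0]},{"gripper":50,"travel":[0,0,-24],"twist":[0,0,0]},{"gripper":50,"travel":[0,0,-24],"twist":[0,0,0]},{"gripper":50,"travel":[0,0,0],"twist":[0,0,0]}]'>/dev/null; python3 w.py
python3 pl.py "[(-65,65,65,29,5)]"
```

```text
uwn [ 65.  -64.8  66.8] phi -8.4 tau_n -0.02 F [1.  0.5 0.2] q6 54.0 t 9.675 0.0498
[-29.5, -21.9, 0.3] [0.0009, 0.0005, -0.1306]
[-26.4, -25.5, 0.3] [0.0009, 0.0005, -0.1306]
[-22.9, -28.8, 0.3] [0.0009, 0.0005, -0.1306]
[-18.9, -31.5, 0.3] [0.0009, 0.0005, -0.1306]
[-14.7, -33.7, 0.3] [0.0009, 0.0005, -0.1306]
```

```bash
python3 -m crank '[{"gripper":50,"travel":[-29.5,-22,0],"twist":[0,0,-0.13]},{"gripper":50,"travel":[-26.5,-25.5,0],"twist":[0,0,-0.13]},{"gripper":50,"travel":[-23,-29,0],"twist":[0,0,-0.13]},{"gripper":50,"travel":[-19,-31.5,0],"twist":[0,0,-0.13]},{"gripper":50,"travel":[-14.5,-33.5,0],"twist":[0,0,-0.13]},{"gripper":50,"travel":[0,0,0],"twist":[0,0,0]}]'>/dev/null; python3 w.py
python3 -m crank '[{"gripper":50,"travel":[0,0,25],"twist":[0,0,0]},{"gripper":50,"travel":[0,0,24],"twist":[0,0,0]},{"gripper":5,"travel":[0,0,0],"twist":[0,0,0]},{"gripper":5,"travel":[0,0,0],"twist":[0,0,0]},{"gripper":5,"travel":[0,0,0],"twist":[0,0,0]},{"gripper":5,"travel":[0,0,0],"twist":[0,0,0]}]' >/dev/null; python3 w.py
```

```text
uwn [-66.1  67.5  63.6] phi 28.7 tau_n 0.01 F [ 0.4 -0.6  0. ] q6 3.0 t 10.425 0.0498
uwn [-64.6  66.3  17. ] phi 28.7 tau_n -0.04 F [ 0.5  6.4 -0.7] q6 4.0 t 11.175 0.0133
```

```bash
python3 -m crank '[{"gripper":5,"travel":[0,0,0],"twist":[0,0,0.16]},{"gripper":5,"travel":[0,0,0],"twist":[0,0,0.16]},{"gripper":5,"travel":[0,0,0],"twist":[0,0,0.16]},{"gripper":5,"travel":[0,0,0],"twist":[0,0,0.16]},{"gripper":5,"travel":[0,0,0],"twist":[0,0,0]}]' >/dev/null; python3 w.py
python3 -m crank '[{"gripper":50,"travel":[0,0,0],"twist":[0,0,0]},{"gripper":50,"travel":[0,0,0],"twist":[0,0,0]},{"gripper":50,"travel":[0,0,-24],"twist":[0,0,0]},{"gripper":50,"travel":[0,0,-24],"twist":[0,0,0]},{"gripper":50,"travel":[0,0,0],"twist":[0,0,0]}]'>/dev/null; python3 w.py
python3 pl.py "[(65,65,65,-58,6)]"
```

```text
uwn [-64.4  64.4  17. ] phi -8.0 tau_n -0.04 F [ 1.3 -4.8 -3.4] q6 41.0 t 11.8 0.0132
uwn [-64.9  65.6  65.8] phi -7.9 tau_n 0.02 F [-0.3 -0.7  0.3] q6 39.0 t 12.425 0.0499
[21.5, -2.9, 0.1] [0.0009, -0.0001, 0.1457]
[20.8, -6.0, 0.1] [0.0009, -0.0001, 0.1457]
[19.7, -8.9, 0.1] [0.0009, -0.0001, 0.1457]
[18.2, -11.7, 0.1] [0.0009, -0.0001, 0.1457]
[16.3, -14.2, 0.1] [0.0009, -0.0001, 0.1457]
[14.1, -16.4, 0.1] [0.0009, -0.0001, 0.1457]
```

```bash
python3 -m crank '[{"gripper":50,"travel":[21.5,-3,0],"twist":[0,0,0.144]},{"gripper":50,"travel":[21,-6,0],"twist":[0,0,0.144]},{"gripper":50,"travel":[19.5,-9,0],"twist":[0,0,0.144]},{"gripper":50,"travel":[18,-11.5,0],"twist":[0,0,0.144]},{"gripper":50,"travel":[16.5,-14,0],"twist":[0,0,0.144]},{"gripper":50,"travel":[14,-16.5,0],"twist":[0,0,0.144]},{"gripper":50,"travel":[0,0,0],"twist":[0,0,0]}]'>/dev/null; python3 w.py
python3 -m crank '[{"gripper":50,"travel":[0,0,25],"twist":[0,0,0]},{"gripper":50,"travel":[0,0,24],"twist":[0,0,0]},{"gripper":5,"travel":[0,0,0],"twist":[0,0,0]},{"gripper":5,"travel":[0,0,0],"twist":[0,0,0]},{"gripper":5,"travel":[0,0,0],"twist":[0,0,0]},{"gripper":5,"travel":[0,0,0],"twist":[0,0,0]}]' >/dev/null; python3 w.py
```

```text
uwn [66.1 65.7 64. ] phi -57.3 tau_n 0.05 F [-1.1  0.4 -0.2] q6 95.0 t 13.3 0.05
uwn [63.4 64.6 15.8] phi -57.3 tau_n -0.05 F [-8.5 -6.3 -4.1] q6 96.0 t 14.05 0.013
```

Turn A from −57 to −98 (0.71 rad), release, then go to the opposite knob C.

```bash
python3 -m crank '[{"gripper":5,"travel":[0,0,0],"twist":[0,0,0.175]},{"gripper":5,"travel":[0,0,0],"twist":[0,0,0.175]},{"gripper":5,"travel":[0,0,0],"twist":[0,0,0.175]},{"gripper":5,"travel":[0,0,0],"twist":[0,0,0.175]},{"gripper":5,"travel":[0,0,0],"twist":[0,0,0]}]' >/dev/null; python3 w.py
python3 -m crank '[{"gripper":50,"travel":[0,0,0],"twist":[0,0,0]},{"gripper":50,"travel":[0,0,0],"twist":[0,0,0]},{"gripper":50,"travel":[0,0,-24],"twist":[0,0,0]},{"gripper":50,"travel":[0,0,-24],"twist":[0,0,0]},{"gripper":50,"travel":[0,0,0],"twist":[0,0,0]}]'>/dev/null; python3 w.py
python3 pl.py "[(-65,-65,60,-59,6)]"
```

```text
uwn [62.5 64.3 15.8] phi -97.6 tau_n -0.1 F [-13.5  -7.6  -4.9] q6 137.0 t 14.675 0.0131
uwn [65.  65.5 64.6] phi -97.5 tau_n -0.0 F [ 0.1  0.4 -0.4] q6 135.0 t 15.3 0.0499
[24.4, 18.6, 0.9] [0.0005, -0.0007, -0.112]
[22.1, 21.3, 0.9] [0.0005, -0.0007, -0.112]
[19.6, 23.6, 0.9] [0.0005, -0.0007, -0.112]
[16.9, 25.6, 0.8] [0.0005, -0.0007, -0.112]
[13.9, 27.4, 0.8] [0.0005, -0.0007, -0.112]
[10.8, 28.7, 0.8] [0.0005, -0.0007, -0.112]
```

```bash
python3 -m crank '[{"gripper":50,"travel":[24.5,18.5,1],"twist":[0,0,-0.112]},{"gripper":50,"travel":[22,21.5,1],"twist":[0,0,-0.112]},{"gripper":50,"travel":[19.5,23.5,1],"twist":[0,0,-0.112]},{"gripper":50,"travel":[17,25.5,1],"twist":[0,0,-0.112]},{"gripper":50,"travel":[14,27.5,1],"twist":[0,0,-0.112]},{"gripper":50,"travel":[11,28.5,1],"twist":[0,0,-0.112]},{"gripper":50,"travel":[0,0,0],"twist":[0,0,0]}]'>/dev/null; python3 w.py
python3 - <<'E'
from h import *
v=np.load('v.npy');c=bot.calibration('wrist');im=bot.camera('wrist')[:,:,::-1].copy()
g=cv2.convertScaleAbs(im,alpha=1.6,beta=30)
for az,ph in((-135,-59),(45,-98),(135,-8),(-45,-8)):
  P=np.array([np.cos(np.radians(az)),np.sin(np.radians(az))])*.092
  b=np.radians(ph);d=np.array([np.cos(b),np.sin(b)])*.021;s=np.array([-np.sin(b),np.cos(b)])*.007
  q=np.array([P+d+s,P+d-s,P-d-s,P-d+s]);cv2.polylines(g,[proj(c,face(v,np.c_[q,np.full(4,v[3]+.04)])).astype(np.int32)],1,(0,0,255),1)
cv2.imwrite('pics/w4.png',g)
E
```

```text
uwn [-66.7 -65.5  53.6] phi -59.1 tau_n -0.02 F [-0.2  0.5 -0.8] q6 98.0 t 16.175 0.0498
```

View pics/w4.png

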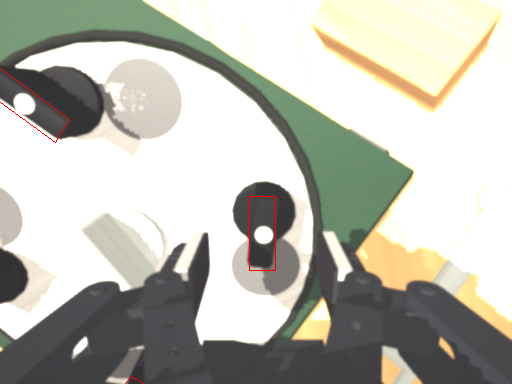

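C's bar (263,233) matches the −59° box and B's matches −8°. Descend, grip, turn C.

```bash
python3 -m crank '[{"gripper":50,"travel":[1,-1.5,19],"twist":[0,0,0]},{"gripper":50,"travel":[0,0,19],"twist":[0,0,0]},{"gripper":5,"travel":[0,0,0],"twist":[0,0,0]},{"gripper":5,"travel":[0,0,0],"twist":[0,0,0]},{"gripper":5,"travel":[0,0,0],"twist":[0,0,0]},{"gripper":5,"travel":[0,0,0],"twist":[0,0,0]},{"gripper":5,"travel":[0,0,0],"twist":[0,0,0.17]},{"gripper":5,"travel":[0,0,0],"twist":[0,0,0.17]},{"gripper":5,"travel":[0,0,0],"twist":[0,0,0.17]},{"gripper":5,"travel":[0,0,0],"twist":[0,0,0.17]},{"gripper":5,"travel":[0,0,0],"twist":[0,0,0]}]' >/dev/null; python3 w.py
python3 -m crank '[{"gripper":50,"travel":[0,0,0],"twist":[0,0,0]},{"gripper":50,"travel":[0,0,0],"twist":[0,0,0]},{"gripper":50,"travel":[0,0,-20],"twist":[0,0,0]},{"gripper":50,"travel":[0,0,-20],"twist":[0,0,0]},{"gripper":50,"travel":[0,0,0],"twist":[0,0,0]}]'>/dev/null; python3 w.py
python3 pl.py "[(65,-65,64,-8,10)]"
```

```text
uwn [-66.8 -68.   21.2] phi -98.0 tau_n -0.07 F [-26.7 -22.2  -0.9] q6 139.0 t 17.6 0.0126
uwn [-62.6 -65.   61.3] phi -98.0 tau_n -0.04 F [-0.2 -0.8  0.7] q6 137.0 t 18.225 0.0499
[-1.8, -12.6, -0.3] [0.0005, -0.0003, -0.157]
[0.2, -12.8, -0.3] [0.0005, -0.0003, -0.157]
[2.2, -12.6, -0.3] [0.0005, -0.0003, -0.157]
[4.2, -12.1, -0.3] [0.0005, -0.0003, -0.157]
[6.0, -11.3, -0.3] [0.0005, -0.0003, -0.157]
[7.7, -10.2, -0.3] [0.0005, -0.0003, -0.157]
[9.2, -8.9, -0.3] [0.0005, -0.0003, -0.157]
[10.5, -7.3, -0.3] [0.0005, -0.0003, -0.157]
[11.5, -5.6, -0.3] [0.0005, -0.0003, -0.157]
[12.2, -3.7, -0.3] [0.0005, -0.0003, -0.157]
```

First pass complete. Second pass: B first.

```bash
python3 -m crank '[{"gripper":50,"travel":[-2,-12.5,0],"twist":[0,0,-0.157]},{"gripper":50,"travel":[0,-13,0],"twist":[0,0,-0.157]},{"gripper":50,"travel":[2,-12.5,0],"twist":[0,0,-0.157]},{"gripper":50,"travel":[4,-12,0],"twist":[0,0,-0.157]},{"gripper":50,"travel":[6,-11.5,0],"twist":[0,0,-0.157]},{"gripper":50,"travel":[7.5,-10,0],"twist":[0,0,-0.157]},{"gripper":50,"travel":[9,-9,0],"twist":[0,0,-0.157]},{"gripper":50,"travel":[10.5,-7.5,0],"twist":[0,0,-0.157]},{"gripper":50,"travel":[11.5,-5.5,0],"twist":[0,0,-0.157]},{"gripper":50,"travel":[12,-3.5,0],"twist":[0,0,-0.157]},{"gripper":50,"travel":[0,0,0],"twist":[0,0,0]}]'>/dev/null; python3 w.py
```

```text
uwn [ 65.6 -63.9  59.4] phi -8.0 tau_n -0.02 F [ 0.4 -0.2 -0. ] q6 54.0 t 19.6 0.05
```

```bash
python3 -m crank '[{"gripper":50,"travel":[0,1,21],"twist":[0,0,0]},{"gripper":50,"travel":[-1,0,21],"twist":[0,0,0]},{"gripper":5,"travel":[0,0,0],"twist":[0,0,0]},{"gripper":5,"travel":[0,0,0],"twist":[0,0,0]},{"gripper":5,"travel":[0,0,0],"twist":[0,0,0]},{"gripper":5,"travel":[0,0,0],"twist":[0,0,0]},{"gripper":5,"travel":[0,0,0],"twist":[0,0,0.15]},{"gripper":5,"travel":[0,0,0],"twist":[0,0,0.15]},{"gripper":5,"travel":[0,0,0],"twist":[0,0,0.15]},{"gripper":5,"travel":[0,0,0],"twist":[0,0,0.15]},{"gripper":5,"travel":[0,0,0],"twist":[0,0,0]}]' >/dev/null; python3 w.py
python3 -m crank '[{"gripper":5,"travel":[0,0,0],"twist":[0,0,0.06]},{"gripper":5,"travel":[0,0,0],"twist":[0,0,0.04]},{"gripper":5,"travel":[0,0,0],"twist":[0,0,0]}]' >/dev/null; python3 w.py
```

```text
uwn [ 63.2 -64.9  18.2] phi -42.4 tau_n -0.07 F [-0.7  2.4  4.6] q6 89.0 t 20.975 0.0132
uwn [ 63.2 -65.   18.3] phi -47.8 tau_n 1.39 F [-0.9  3.7  5.4] q6 95.0 t 21.35 0.0132
```

B is home (torque jumped at −47.8°). Now D.

```bash
python3 -m crank '[{"gripper":50,"travel":[0,0,0],"twist":[0,0,-0.03]},{"gripper":50,"travel":[0,0,0],"twist":[0,0,0]},{"gripper":50,"travel":[0,0,0],"twist":[0,0,0]},{"gripper":50,"travel":[0,0,-23],"twist":[0,0,0]},{"gripper":50,"travel":[0,0,-23],"twist":[0,0,0]},{"gripper":50,"travel":[0,0,0],"twist":[0,0,0]}]'>/dev/null; python3 w.py
python3 pl.py "[(-65,64.5,63,-8,5)]"
```

```text
uwn [ 63.2 -65.1  64.6] phi -46.4 tau_n 0.02 F [ 0.7 -0.2  0. ] q6 92.0 t 22.1 0.0501
[-36.5, 0.7, 0.2] [0.001, -0.0002, -0.134]
[-36.2, -4.2, 0.2] [0.001, -0.0002, -0.134]
[-35.3, -9.0, 0.3] [0.001, -0.0002, -0.134]
[-33.8, -13.6, 0.3] [0.001, -0.0002, -0.134]
[-31.7, -18.0, 0.3] [0.001, -0.0002, -0.134]
```

```bash
python3 -m crank '[{"gripper":50,"travel":[-36.5,0.5,0],"twist":[0,0,-0.134]},{"gripper":50,"travel":[-36,-4,0],"twist":[0,0,-0.134]},{"gripper":50,"travel":[-35.5,-9,0],"twist":[0,0,-0.134]},{"gripper":50,"travel":[-34,-13.5,0],"twist":[0,0,-0.134]},{"gripper":50,"travel":[-31.5,-18,0],"twist":[0,0,-0.134]},{"gripper":50,"travel":[0,0,0],"twist":[0,0,0]},{"gripper":50,"travel":[0,0,0],"twist":[0,0,0]}]'>/dev/null; python3 w.py
```

```text
uwn [-64.4  64.5  62.6] phi -8.1 tau_n -0.06 F [ 0.3 -0.9 -0.5] q6 40.0 t 22.975 0.0499
```

```bash
python3 -m crank '[{"gripper":50,"travel":[0,0,23],"twist":[0,0,0]},{"gripper":50,"travel":[-1,0,22],"twist":[0,0,0]},{"gripper":5,"travel":[0,0,0],"twist":[0,0,0]},{"gripper":5,"travel":[0,0,0],"twist":[0,0,0]},{"gripper":5,"travel":[0,0,0],"twist":[0,0,0]},{"gripper":5,"travel":[0,0,0],"twist":[0,0,0]},{"gripper":5,"travel":[0,0,0],"twist":[0,0,0.15]},{"gripper":5,"travel":[0,0,0],"twist":[0,0,0.15]},{"gripper":5,"travel":[0,0,0],"twist":[0,0,0.15]},{"gripper":5,"travel":[0,0,0],"twist":[0,0,0.15]},{"gripper":5,"travel":[0,0,0],"twist":[0,0,0]}]' >/dev/null; python3 w.py
python3 -m crank '[{"gripper":5,"travel":[0,0,0],"twist":[0,0,0.06]},{"gripper":5,"travel":[0,0,0],"twist":[0,0,0.04]},{"gripper":5,"travel":[0,0,0],"twist":[0,0,0]}]' >/dev/null; python3 w.py
```

```text
uwn [-65.9  63.2  19.2] phi -42.4 tau_n -0.09 F [ 1.7 -7.4  2. ] q6 75.0 t 24.35 0.0129
uwn [-66.   63.2  19.2] phi -48.0 tau_n 1.46 F [ 1.2 -6.4  1.8] q6 81.0 t 24.725 0.0129
```

D is home. Next A, with the gripper at +82°.

```bash
python3 -m crank '[{"gripper":50,"travel":[0,0,0],"twist":[0,0,-0.03]},{"gripper":50,"travel":[0,0,0],"twist":[0,0,0]},{"gripper":50,"travel":[0,0,0],"twist":[0,0,0]},{"gripper":50,"travel":[0,0,-23],"twist":[0,0,0]},{"gripper":50,"travel":[0,0,-23],"twist":[0,0,0]},{"gripper":50,"travel":[0,0,0],"twist":[0,0,0]}]'>/dev/null; python3 w.py
python3 pl.py "[(62.5,64,64,82,14)]"
```

```text
uwn [-66.1  64.7  65.4] phi -46.4 tau_n 0.02 F [-0.6  0.2 -1.1] q6 78.0 t 25.475 0.0502
[6.4, -6.6, 0.1] [0.0003, 0.0003, -0.1601]
[7.3, -5.5, 0.1] [0.0003, 0.0003, -0.1601]
[8.1, -4.3, 0.1] [0.0003, 0.0003, -0.1601]
[8.7, -2.9, 0.1] [0.0003, 0.0003, -0.1601]
[9.1, -1.5, 0.1] [0.0003, 0.0003, -0.1601]
[9.2, -0.0, 0.1] [0.0003, 0.0003, -0.1601]
[9.1, 1.4, 0.1] [0.0003, 0.0003, -0.1601]
[8.7, 2.9, 0.1] [0.0003, 0.0003, -0.1601]
[8.2, 4.2, 0.1] [0.0003, 0.0003, -0.1601]
[7.4, 5.5, 0.1] [0.0003, 0.0003, -0.1601]
[6.4, 6.6, 0.1] [0.0003, 0.0003, -0.1601]
[5.3, 7.5, 0.1] [0.0003, 0.0003, -0.1601]
[4.0, 8.3, 0.1] [0.0003, 0.0003, -0.1601]
[2.7, 8.8, 0.1] [0.0003, 0.0003, -0.1601]
```

```bash
python3 -m crank '[{"gripper":50,"travel":[6.5,-6.5,0],"twist":[0,0,-0.16]},{"gripper":50,"travel":[7.5,-5.5,0],"twist":[0,0,-0.16]},{"gripper":50,"travel":[8,-4.5,0],"twist":[0,0,-0.16]},{"gripper":50,"travel":[8.5,-3,0],"twist":[0,0,-0.16]},{"gripper":50,"travel":[9,-1.5,0],"twist":[0,0,-0.16]},{"gripper":50,"travel":[9,0,0],"twist":[0,0,-0.16]},{"gripper":50,"travel":[9,1.5,0],"twist":[0,0,-0.16]},{"gripper":50,"travel":[8.5,3,0],"twist":[0,0,-0.16]},{"gripper":50,"travel":[8,4.5,0],"twist":[0,0,-0.16]},{"gripper":50,"travel":[7.5,5.5,0],"twist":[0,0,-0.16]},{"gripper":50,"travel":[6.5,6.5,0],"twist":[0,0,-0.16]},{"gripper":50,"travel":[5.5,7.5,0],"twist":[0,0,-0.16]}]'>/dev/null; python3 -m crank '[{"gripper":50,"travel":[4,8.5,0],"twist":[0,0,-0.16]},{"gripper":50,"travel":[2.5,9,0],"twist":[0,0,-0.16]},{"gripper":50,"travel":[0,0,0],"twist":[0,0,0]},{"gripper":50,"travel":[0,0,0],"twist":[0,0,0]}]'>/dev/null; python3 w.py;python3 pl.py "[(62.5,64,17,82,2)]"
```

```text
uwn [62.6 63.6 63.6] phi 81.7 tau_n 0.02 F [ 0.2 -1.1  0.4] q6 -44.0 t 27.475 0.0501
[0.2, -0.1, 23.3] [0.0003, 0.0012, -0.0024]
[0.2, -0.1, 23.3] [0.0003, 0.0012, -0.0024]
```

```bash
python3 -m crank '[{"gripper":50,"travel":[0,0,23],"twist":[0,0,0]},{"gripper":50,"travel":[0,0,23],"twist":[0,0,0]},{"gripper":5,"travel":[0,0,0],"twist":[0,0,0]},{"gripper":5,"travel":[0,0,0],"twist":[0,0,0]},{"gripper":5,"travel":[0,0,0],"twist":[0,0,0]},{"gripper":5,"travel":[0,0,0],"twist":[0,0,0]},{"gripper":5,"travel":[0,0,0],"twist":[0,0,0.15]},{"gripper":5,"travel":[0,0,0],"twist":[0,0,0.15]},{"gripper":5,"travel":[0,0,0],"twist":[0,0,0.15]},{"gripper":5,"travel":[0,0,0],"twist":[0,0,0.15]},{"gripper":5,"travel":[0,0,0],"twist":[0,0,0]}]' >/dev/null; python3 w.py
python3 -m crank '[{"gripper":5,"travel":[0,0,0],"twist":[0,0,0.06]},{"gripper":5,"travel":[0,0,0],"twist":[0,0,0.04]},{"gripper":5,"travel":[0,0,0],"twist":[0,0,0]}]' >/dev/null; python3 w.py
```

```text
uwn [61.2 63.8 19. ] phi 47.4 tau_n -0.12 F [-10.8   4.8   3.2] q6 -8.0 t 28.85 0.0132
uwn [61.1 63.8 19. ] phi 41.9 tau_n 1.38 F [-11.6   6.4   3.2] q6 -3.0 t 29.225 0.013
```

A is home. Last, C.

```bash
python3 -m crank '[{"gripper":50,"travel":[0,0,0],"twist":[0,0,-0.03]},{"gripper":50,"travel":[0,0,0],"twist":[0,0,0]},{"gripper":50,"travel":[0,0,0],"twist":[0,0,0]},{"gripper":50,"travel":[0,0,-21],"twist":[0,0,0]},{"gripper":50,"travel":[0,0,-21],"twist":[0,0,0]},{"gripper":50,"travel":[0,0,0],"twist":[0,0,0]}]'>/dev/null; python3 w.py
python3 pl.py "[(-66.5,-66.5,58,82,6)]"
```

```text
uwn [62.8 63.1 61.2] phi 43.5 tau_n 0.03 F [-0.5  0.4  0.1] q6 -6.0 t 29.975 0.0498
[-30.5, 0.8, 0.6] [0.0001, 0.0008, -0.1119]
[-30.4, -2.6, 0.6] [0.0001, 0.0008, -0.1119]
[-29.9, -6.0, 0.6] [0.0001, 0.0008, -0.1119]
[-29.1, -9.3, 0.6] [0.0001, 0.0008, -0.1119]
[-27.9, -12.5, 0.6] [0.0001, 0.0008, -0.1119]
[-26.3, -15.5, 0.5] [0.0001, 0.0008, -0.1119]
```

```bash
python3 -m crank '[{"gripper":50,"travel":[-30.5,1,0],"twist":[0,0,-0.112]},{"gripper":50,"travel":[-30.5,-2.5,0],"twist":[0,0,-0.112]},{"gripper":50,"travel":[-30,-6,0],"twist":[0,0.001,-0.112]},{"gripper":50,"travel":[-29,-9.5,0],"twist":[0,0.001,-0.112]},{"gripper":50,"travel":[-28,-12.5,0],"twist":[0,0.001,-0.112]},{"gripper":50,"travel":[-26.5,-15.5,0],"twist":[0,0.001,-0.112]},{"gripper":50,"travel":[0,0,0],"twist":[0,0,0]},{"gripper":50,"travel":[0,0,0],"twist":[0,0,0]}]'>/dev/null; python3 w.py;python3 pl.py "[(-66.5,-66.5,18,82,2)]"
```

```text
uwn [-66.2 -66.5  60. ] phi 81.9 tau_n 0.02 F [0.6 0.1 0.3] q6 -43.0 t 30.975 0.0501
[-0.1, -0.2, 21.0] [0.0009, -0.0008, -0.0005]
[-0.0, -0.1, 21.0] [0.0009, -0.0008, -0.0005]
```

```bash
python3 -m crank '[{"gripper":50,"travel":[0,0,21],"twist":[0,0,0]},{"gripper":50,"travel":[0,0,21],"twist":[0,0,0]},{"gripper":5,"travel":[0,0,0],"twist":[0,0,0]},{"gripper":5,"travel":[0,0,0],"twist":[0,0,0]},{"gripper":5,"travel":[0,0,0],"twist":[0,0,0]},{"gripper":5,"travel":[0,0,0],"twist":[0,0,0]},{"gripper":5,"travel":[0,0,0],"twist":[0,0,0.15]},{"gripper":5,"travel":[0,0,0],"twist":[0,0,0.15]},{"gripper":5,"travel":[0,0,0],"twist":[0,0,0.15]},{"gripper":5,"travel":[0,0,0],"twist":[0,0,0.15]},{"gripper":5,"travel":[0,0,0],"twist":[0,0,0]}]' >/dev/null; python3 w.py
python3 -m crank '[{"gripper":5,"travel":[0,0,0],"twist":[0,0,0.06]},{"gripper":5,"travel":[0,0,0],"twist":[0,0,0.04]},{"gripper":5,"travel":[0,0,0],"twist":[0,0,0]}]' >/dev/null; python3 w.py
```

```text
uwn [-67.6 -66.1  20.6] phi 47.5 tau_n -0.11 F [-5.5  2.5  3.4] q6 -7.0 t 32.35 0.0131
uwn [-67.7 -66.1  20.7] phi 42.0 tau_n 1.37 F [-6.2  4.3  3.6] q6 -2.0 t 32.725 0.0129
```

C is home too. Release, back off, and look at everything.

```bash
python3 -m crank '[{"gripper":50,"travel":[0,0,0],"twist":[0,0,-0.03]},{"gripper":50,"travel":[0,0,0],"twist":[0,0,0]},{"gripper":50,"travel":[0,0,0],"twist":[0,0,0]},{"gripper":50,"travel":[0,0,-21],"twist":[0,0,0]},{"gripper":50,"travel":[0,0,-21],"twist":[0,0,0]},{"gripper":50,"travel":[0,0,0],"twist":[0,0,0]}]'>/dev/null; python3 w.py
python3 pl.py "[(0,0,125,0,8)]"
```

```text
uwn [-66.8 -67.   61.5] phi 43.7 tau_n 0.01 F [-0.7 -0.2 -0.4] q6 -4.0 t 33.475 0.05
[11.8, -0.3, -7.9] [0.0001, 0.0001, 0.0953]
[11.7, -1.4, -7.9] [0.0001, 0.0001, 0.0953]
[11.5, -2.5, -7.9] [0.0001, 0.0001, 0.0953]
[11.3, -3.6, -7.9] [0.0001, 0.0001, 0.0953]
[10.9, -4.7, -7.9] [0.0001, 0.0001, 0.0953]
[10.4, -5.7, -7.9] [0.0001, 0.0001, 0.0953]
[9.8, -6.6, -7.9] [0.0001, 0.0001, 0.0953]
[9.1, -7.5, -7.9] [0.0001, 0.0001, 0.0953]
```

```bash
python3 -m crank '[{"gripper":85,"travel":[12,0,-8],"twist":[0,0,0.095]},{"gripper":85,"travel":[12,-1.5,-8],"twist":[0,0,0.095]},{"gripper":85,"travel":[11.5,-2.5,-8],"twist":[0,0,0.095]},{"gripper":85,"travel":[11.5,-3.5,-8],"twist":[0,0,0.095]},{"gripper":85,"travel":[11,-4.5,-8],"twist":[0,0,0.095]},{"gripper":85,"travel":[10.5,-5.5,-8],"twist":[0,0,0.095]},{"gripper":85,"travel":[10,-6.5,-8],"twist":[0,0,0.095]},{"gripper":85,"travel":[9,-7.5,-8],"twist":[0,0,0.095]},{"gripper":85,"travel":[0,0,0],"twist":[0,0,0]}]'>/dev/null; python3 w.py
python3 - <<'E'
from h import *
v=np.load('v.npy');c=bot.calibration('wrist');im=bot.camera('wrist')[:,:,::-1];s=bot.camera('scene')[:,:,::-1][140:310,220:410]
g=cv2.convertScaleAbs(im,alpha=1.3,beta=30)
out=np.zeros((384,800,3),np.uint8);out[:,:512]=g;out[:257,512:]=cv2.resize(cv2.convertScaleAbs(s,alpha=1.3,beta=30),(288,257))
cv2.imwrite('pics/w5.png',out)
E
```

```text
uwn [1.800e+00 1.000e-01 1.247e+02] phi 0.2 tau_n -0.03 F [-0.1  0.2 -0.4] q6 37.0 t 34.6 0.0852
```

View pics/w5.png

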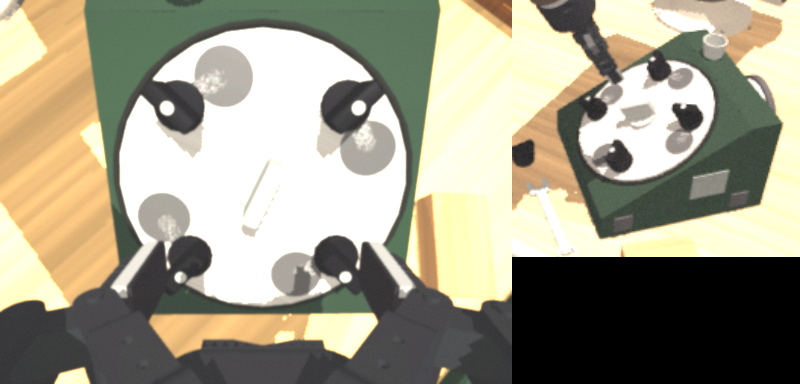

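The wrist view shows all four bars pointing at the cover's middle: (167,107), (358,107), (180,277) and (345,277). The handle is turned clockwise to its locked angle at (262,195). The tin, wrench, spare knob and offcut are where they were, and the gripper is clear, so I hand in.

```bash
python3 -c "
from workcell import bot
print(bot.job_done())"
```

```text
the job is handed in; nothing more can be done
None
```

The hatch is closed and handed in at about 35 s: the cover is turned to its stop, and all four knobs were tightened crosswise in two passes, each to its stop. The loose things I could see in the last picture were where they started.

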